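# Release the eccentric cam and push the tile slide home

### The arm

A 6-joint arm with a two-finger parallel gripper is mounted at the origin on a cart in front of the work surface, level with it; the furniture and walls round the work are solid. World frame = base frame: x ahead of the robot, y to its left, z up, the work surface at z = 0. Lengths are in m, angles in rad, forces in N, time in s.
With the tool pointing down it reaches from about 0.225 to 0.875 m from the base axis. Payload 3.4 kg.
Tool frame: the origin (TCP) lies at the very end of the fingers, on their centre line; the grasp point (between the pads) lies 19 mm behind it (grasp_offset is the distance from the TCP to the grasp point, in m); y points along the fingers, z is the direction in which the jaws open and shut, and the axes are right-handed (so a half turn about y gives the same grasp; the last joint's range is limited). The gripper opens to 85 mm and grips with 20 to 120 N. Pads are 22 mm wide; open, the fingers measure 114 mm over their backs; the gripper's body (76 mm by 85 mm) begins 54 mm behind the grasp point. The pads swing forward as they close: fully open they stand 13 mm farther back than shut.
Start: joints at [-1.382, 0.276, 1.505, -0, 1.361, -0.121], TCP at [0.175, -0.548, 0.231] pointing down, gripper open.
Joint ranges: [-2.89, 2.89], [-0.75, 2.08], [0.22, 2.7], [-1.18, 4.32], [0.11, 2.71], [-2.7, 2.7]. Speed limits (rad/s): [2.57, 2.57, 3.14, 3.14, 3.14, 3.14].

### API

Orientations are given as a unit quaternion [w, x, y, z].
In Python, from rig import get_state, get_image, sign_off, grasp_offset gives the robot as it stands.
- The arm moves only by the shell command python3 -m jog 'ROWS' [FORCE]. ROWS is JSON, one flat list of numbers, 7 for each row, row after row: the closure in counts, from 0 (fully open) to 255 (shut), then the shift along the tool's x, y, z in cm, then the turn, a rotation vector about the tool's x, y, z in units of 8 degrees (1.0 is 8 degrees). In form: [jaw, tx, ty, tz, rx, ry, rz, jaw, tx, ty, tz, rx, ry, rz, ...]. A call has 1 to 12 rows; each row is the pose to reach, as a shift and turn from the pose commanded when the call began, along the tool's axes at that moment; what a row does not reach only later rows make up. A row lasts 1/8 s, in which the tool goes at most 62.5 mm and 10.7 degrees, less where a joint would pass 70% of its speed; a pose out of reach is approached as far as the arm can. A call with a gripper value outside its range is refused whole. The fingers move at their own pace and stop on an object; FORCE is the grip in N (left out, the last holds). Time passes only in rows, so rows that repeat a pose let the fingers close. It gives the time, the measured TCP pose, the force and the opening at its end, in the units of the state.
- get_state(): the state, without advancing time (a new reading comes with each control period).
- get_image(name): name is "scene" or "top" or "wrist"; returns a dict with "color" (400x640x3 uint8, blue, green, red), "mtx" (3x3 intrinsics, pixels), "R" (3x3) and "t" (3): a world point X has camera coordinates R X + t; the wrist camera has in their place "tool_from_camera" (4x4, takes a point from camera to tool coordinates, whose origin is the TCP and whose axes are the tool frame's). Camera axes: x right, y down, z forward; pixel columns grow to the right and rows downward; lengths in m; the calibration is good to about 2 mm. A picture is of the moment at which its call begins: read the wrist's pose just before it. There is no depth.
- sign_off(): hands the job in, once; it reports no verdict.
The state is a dict: "clock": time; "qpos": joint angles; "qd": joint speeds; "effort": joint torques, N m; "position": TCP position; "ee_rot": TCP orientation; "contact_force": force on the tool from outside, world axes, zero at the start; "moment": the same for the moment, N m; "width": finger opening in m.
Only numpy, scipy, OpenCV 4.12 (cv2) and the standard library are available. Lean on these libraries where they do the work, as an engineer would, in place of code of your own. Each camera call takes 0.05 s, during which the arm holds its last target.

### The job

Bring the test tiles up to the spraying position: first swing the black lever of the eccentric cam with your fingertips until the cam's low point faces the white slide (the red-dotted high point then points straight away from the slide), and only then push the slide forward by its blue upright plate until it is fully home against the two orange stop blocks. It is all done by pushing, nothing needs to be grasped: do not lift a tile or knock one over, and leave the cup, the blue tile and the red rib beside the work where they are.

Things in the scene. Friction and masses are not known exactly. Their poses are not given: they have to be found in the camera images.
- fixture: grey base plate, 230 x 124 x 12 mm, fixed. Origin on the table right under the cam's pivot; x = the way the slide goes forward, z up. It spans x -177 to +53, y -62 to +62 mm. Rails 24 mm high run at both sides (y +-51, x -167 to -17 mm); two orange stop blocks, 29 mm high, at x -6, y +-52 mm stop the slide's front corners
- slide (a joint): travel of the white slide along the fixture's +x, m: 0 fully back (starts at 0 to 0.006), 0.05 fully home against the orange stops. Stiff (about 2.5 N), stays where it is left. Blocked after about 0.018 by the cam's high point; gets home only with the cam within about 0.45 rad of its low point
- slide_push (a point): middle of the rear face of the slide's blue upright push plate (72 mm wide, 8 mm thick, from 27 to 65 mm above the table); this point is 46 mm above the table. Push here along the fixture's +x. The slide's front face is 88 mm ahead of this point
- slide_deck (a point): centre of the white slide's deck (90 mm wide, top 28 mm above the table), axes as the fixture's; the tiles stand near it. The deck spans x -48 to +40 mm from here, its rear 8 mm under the push plate
- cam (a joint): angle of the eccentric cam about its vertical pivot, rad, counterclockwise from above positive. 0: low point faces the slide (red dot towards the fixture's +x); pi: high point faces it. Starts at 2.0 to 2.9, turns from -0.7 to 3.1, no stop at 0: turn it clockwise seen from above. Stiff (about 0.45 N m, some 7 N at the lever's pad); stays where it is left
- cam_pivot (a point): point on the pivot's axis at the lever's mid height, 44 mm above the table; axes turn with the cam
- lever_pad (a point): point on the lever's centre line, 68 mm from the pivot, 44 mm above the table, where its yellow end begins. The black lever is a straight bar on edge from the pivot outwards, 90 mm long, 12 mm thick, from 32 to 56 mm above the table. Its direction in the fixture is the cam angle minus 85 degrees (at 0 it points to the right)
- tile_green: green L-shaped test tile, 30 x 34 x 61 mm, loose on the slide's left half; origin at the centre of its underside, z up
- tile_brown: brown L-shaped test tile, 30 x 34 x 61 mm, loose on the slide's right half; origin at the centre of its underside, z up
- cup_pale: pale bisque beaker, 64 mm wide, 79 mm high, loose on the table beside the work, a bystander; origin under its centre
- tile_blue: blue L-shaped test tile, 30 x 34 x 61 mm, loose on the table beside the work, a bystander; origin under its centre
- rib_red: flat red kidney-shaped rubber rib, 48 x 104 x 9 mm, lying loose on the table right of the cam, a bystander; origin under its centre
- cam_high (a point): the high point on the cam's rim, 43 mm from the pivot, 21 mm above the table, beside the red dot on top. The cam is a steel disc of 26 mm radius, 14 to 28 mm above the table, its centre 17 mm off the pivot, so its low point (opposite) lies 9 mm from the pivot
- glaze_tub_gl1: big glaze tub with a dark lid, 127 mm wide, 185 mm high, fixed at the right end of the table; keep clear of it; origin under its centre

How it is judged:
On the way, in this order (a step that is already met when the one before it is completed fails the run):
1. the cam is turned to its low point while the slide is still back (value of joint cam between -0.4 and 0.4 rad and value of joint slide below 0.014 m), for 0.2 s.
2. the slide is pushed fully home (value of joint slide above 0.046 m), for 0.2 s.
At the end, for the whole second after the job is handed in: The slide is home against its stops (travel over 46 of 50 mm), the cam is within 0.45 rad of its low point, and both tiles stand upright and still on the slide's deck (value of joint slide above 0.046 m and value of joint cam between -0.45 and 0.45 rad and angle between each of tile_green, tile_brown's own z axis and vertical below 0.1 rad and x of tile_green in the frame of slide_deck between -0.04 and 0.035 m and x of tile_brown in the frame of slide_deck between -0.04 and 0.035 m and height (world z) of each of tile_green, tile_brown above 0.022 m and linear speed of each of tile_green, tile_brown below 0.02 m/s); the robot touches nothing.
It fails at once if the slide is pushed forward (beyond 14 mm) while the cam is not at its low point (value of joint slide above 0.014 m and (value of joint cam above 0.5 rad or value of joint cam below -0.5 rad)).
It fails at once if a tile is lifted or knocked over (height (world z) of any of tile_green, tile_brown above 0.045 m or angle between any of tile_green, tile_brown's own z axis and vertical above 0.4 rad).
It fails at once if the cup, the blue tile or the red rib is moved by more than 20 mm (distance of any of cup_pale, tile_blue, rib_red from where it was at the start of the episode above 0.02 m).
It also fails if it takes over 59 s, if anything falls off the work surface, if the arm or the gripper's body presses on something with over 40 N, if the wrist force passes 120 N, or if a joint passes its speed limit or range.

## Working session

There is one attempt and no reset: what is moved stays moved. The work goes in short steps, Python scripts to look and compute and a shell command to move; the robot and the scene stay as the last step left them, time stands still between calls to the robot, and variables do not carry over. Pictures are saved under pics/ and viewed, and the job is handed in when it is done.

```bash
mkdir -p pics; ls; python3 - <<'E'
from rig import *
import cv2,json
s=get_state();print({k:s[k] for k in ['clock','position','ee_rot','width','contact_force']})
for n in ['scene','top','wrist']:
    d=get_image(n);cv2.imwrite(f'pics/{n}0.png',d['color'])
    print(n,{k:d[k] for k in d if k!='color'})
E
```

```text
pics
{'clock': 0.0, 'position': array([ 0.17519131, -0.54711161,  0.23043893]), 'ee_rot': array([ 0.10907108, -0.10911683,  0.69927852, -0.69800184]), 'width': 0.08520846391905262, 'contact_force': array([ 0.23307854, -0.09898029, -0.2458862 ])}
scene {'mtx': array([[446.40911141,   0.        , 328.91253035],
       [  0.        , 446.40911141, 203.38004102],
       [  0.        ,   0.        ,   1.        ]]), 'R': array([[-0.80373347, -0.59495126, -0.0067458 ],
       [-0.3798277 ,  0.52177899, -0.76385706],
       [ 0.45797754, -0.61137525, -0.6453502 ]]), 't': array([0.43257559, 0.29402288, 1.08321753])}
top {'mtx': array([[380.38859581,   0.        , 319.508439  ],
       [  0.        , 380.38859581, 197.77640689],
       [  0.        ,   0.        ,   1.        ]]), 'R': array([[-0.02473625, -0.99952941, -0.01814061],
       [-0.98080829,  0.02777548, -0.19298609],
       [ 0.19339914,  0.01301871, -0.98103379]]), 't': array([-0.05772644,  0.59200061,  1.04101593])}
wrist {'mtx': array([[324.68101941,   0.        , 319.03401487],
       [  0.        , 324.68101941, 194.21882934],
       [  0.        ,   0.        ,   1.        ]]), 'tool_from_camera': array([[ 9.34237590e-04,  9.52513177e-01,  3.04495936e-01,
        -7.76834446e-02],
       [ 1.22041891e-03, -3.04496928e-01,  9.52512536e-01,
        -1.43458470e-01],
       [ 9.99998819e-01, -5.18260419e-04, -1.44693757e-03,
        -3.56312492e-04],
       [ 0.00000000e+00,  0.00000000e+00,  0.00000000e+00,
         1.00000000e+00]])}
```

View pics/top0.png

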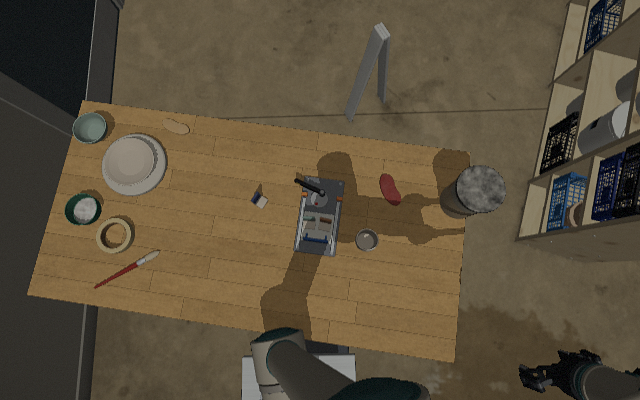

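View pics/scene0.png

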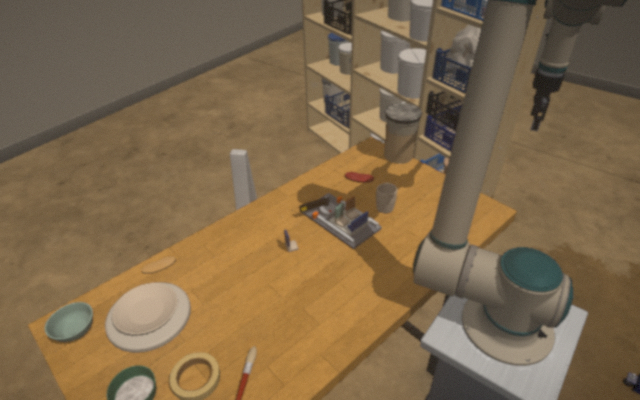

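```bash
python3 - <<'E'
import cv2
i=cv2.imread('pics/top0.png')
c=i[165:265,240:410];cv2.imwrite('pics/top0c.png',cv2.resize(c,None,fx=4.7,fy=4.7,interpolation=cv2.INTER_CUBIC))
i=cv2.imread('pics/scene0.png')
c=i[160:260,270:410];cv2.imwrite('pics/scene0c.png',cv2.resize(c,None,fx=5.5,fy=5.5,interpolation=cv2.INTER_CUBIC))
E
```

```text
(no output)
```

View pics/top0c.png

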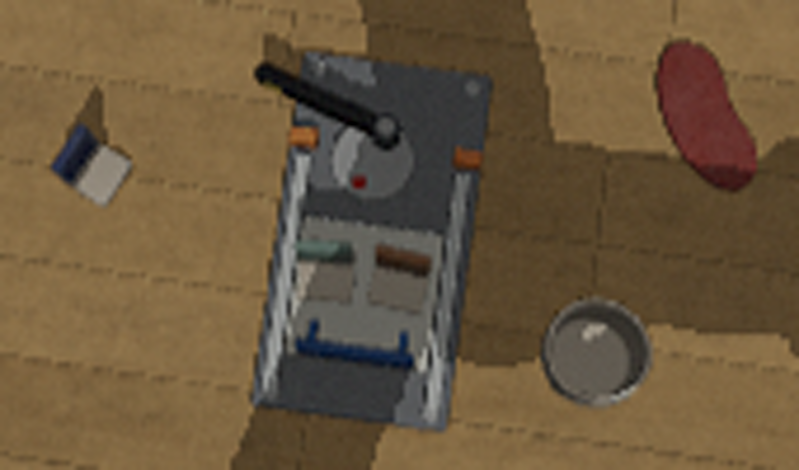

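View pics/scene0c.png

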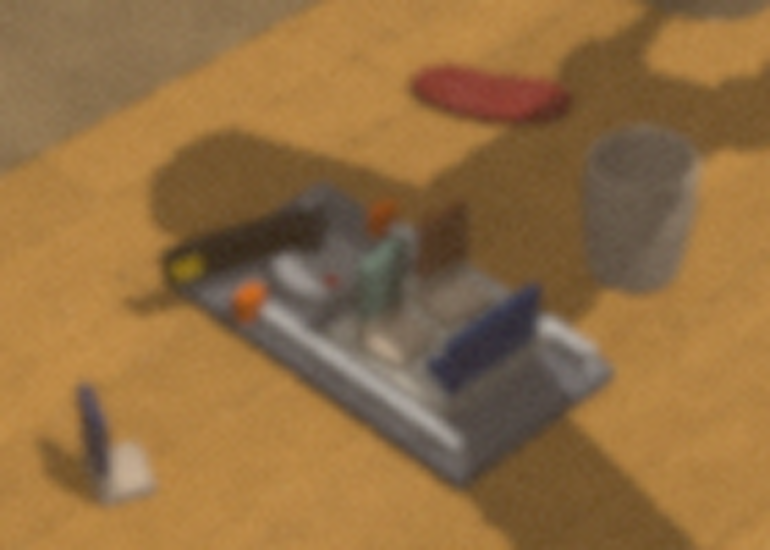

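View pics/wrist0.png

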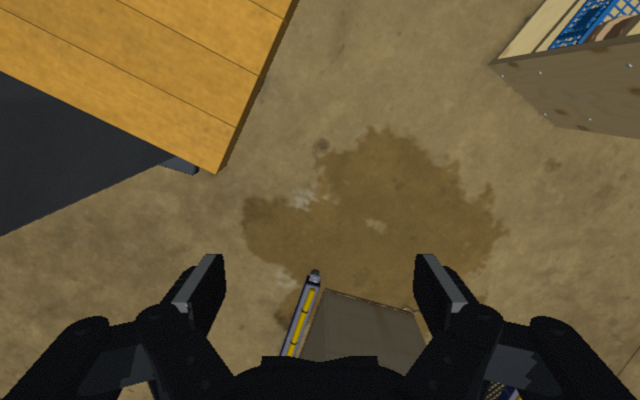

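```bash
cat > h.py <<'E'
import numpy as np, cv2
from scipy.optimize import least_squares
from scipy.spatial.transform import Rotation as Ro
CAM={'top':(np.array([[380.38859581,0,319.508439],[0,380.38859581,197.77640689],[0,0,1]]),np.array([[-0.02473625,-0.99952941,-0.01814061],[-0.98080829,0.02777548,-0.19298609],[0.19339914,0.01301871,-0.98103379]]),np.array([-0.05772644,0.59200061,1.04101593])),
'scene':(np.array([[446.40911141,0,328.91253035],[0,446.40911141,203.38004102],[0,0,1]]),np.array([[-0.80373347,-0.59495126,-0.0067458],[-0.3798277,0.52177899,-0.76385706],[0.45797754,-0.61137525,-0.6453502]]),np.array([0.43257559,0.29402288,1.08321753]))}
def proj(c,X):
    K,R,t=CAM[c]; p=(K@(R@np.asarray(X,float).T+t[:,None])).T; return p[:,:2]/p[:,2:]
def back(c,uv,z):
    K,R,t=CAM[c]; d=R.T@np.linalg.solve(K,[uv[0],uv[1],1]); o=-R.T@t; return o+d*(z-o[2])/d[2]
def uncrop(p,off,s): return (np.asarray(p,float)+.5)/s-.5+np.array(off)
E
python3 - <<'E'
from h import *
px=uncrop([(305,52),(491,76),(445,430),(254,403)],(240,165),4.7)
loc=np.array([[.053,.062,.012],[.053,-.062,.012],[-.177,-.062,.012],[-.177,.062,.012]])
def W(p,l): 
    c,s=np.cos(p[2]),np.sin(p[2]); return np.c_[p[0]+c*l[:,0]-s*l[:,1],p[1]+s*l[:,0]+c*l[:,1],l[:,2]]
px2=uncrop([(606,373),(322,185)],(270,160),5.5); l2=loc[[2,1]]
f=lambda p:np.r_[(proj('top',W(p,loc))-px).ravel()]
r=least_squares(f,[.5,0,0]);print('top',r.x,f(r.x).round(2))
print('scene resid',(proj('scene',W(r.x,l2))-px2).round(2))
f2=lambda p:np.r_[f(p),(proj('scene',W(p,l2))-px2).ravel()]
r2=least_squares(f2,[.5,0,0]);print('both',r2.x,f2(r2.x).round(2))
p=r.x
def loc_of(c,pxc,off,s,z):
    X=back(c,uncrop(pxc,off,s),z); d=X[:2]-p[:2]; c_,s_=np.cos(p[2]),np.sin(p[2]); return X,(c_*d[0]+s_*d[1],-s_*d[0]+c_*d[1])
T=(240,165),4.7
for n,q,z in [('levertip',(266,72),.056),('leverpivot',(386,129),.056),('reddot',(360,182),.028),('pushplateL rear top',(298,349),.065),('pushR',(412,364),.065),('cup',(597,340),.079),('blue',(92,165),.0),('rib',(705,115),.005),('slidefrontL',(305,215),.028),('slidefrontR',(445,237),.028),('ribbottom',(740,190),.0)]:
    X,l=loc_of('top',q,*T,z); print(n,X.round(3),np.round(l,3))
E
```

```text
top [ 0.60815641 -0.08044281 -0.16073589] [-0.36 -0.42  0.51 -0.34  0.59  0.35 -0.75  0.33]
scene resid [[ 2.33 -2.4 ]
 [ 0.45 -2.21]]
both [ 0.60834492 -0.07860624 -0.16666077] [-0.85 -0.57 -0.01 -0.25 -0.41  0.38 -1.71  0.11  1.82 -1.86  0.22 -1.94]
levertip [ 0.646 -0.007  0.056] [0.025 0.079]
leverpivot [ 0.607 -0.08   0.056] [-0.001  0.   ]
reddot [ 0.58  -0.063  0.028] [-0.031  0.013]
pushplateL rear top [ 0.472 -0.024  0.065] [-0.143  0.034]
pushR [ 0.462 -0.092  0.065] [-0.143 -0.035]
cup [ 0.472 -0.201  0.079] [-0.115 -0.141]
blue [0.601 0.111 0.   ] [-0.038  0.188]
rib [ 0.621 -0.286  0.005] [ 0.046 -0.201]
slidefrontL [ 0.559 -0.028  0.028] [-0.056  0.044]
slidefrontR [ 0.543 -0.115  0.028] [-0.059 -0.045]
ribbottom [ 0.573 -0.306  0.   ] [ 0.001 -0.228]
```

The top view gives the fixture at about (0.608, -0.080) m with yaw -0.161 rad. The cam is at about 2.75 rad: both the lever tip and the red dot give 157°. The slide is almost fully back. Next I plan the approach.

```bash
cat >> h.py <<'E'
F=np.array([0.6082,-0.0800,-0.162])
def fw(x,y,z):
    c,s=np.cos(F[2]),np.sin(F[2]); return np.array([F[0]+c*x-s*y,F[1]+s*x+c*y,z])
def wf(X):
    c,s=np.cos(F[2]),np.sin(F[2]); d=np.array(X[:2])-F[:2]; return np.array([c*d[0]+s*d[1],-s*d[0]+c*d[1],X[2]])
def cur():
    from rig import get_state
    s=get_state(); q=s['ee_rot']; return s,Ro.from_quat([q[1],q[2],q[3],q[0]])
E
python3 - <<'E'
from h import *
s,R=cur()
print(R.as_matrix().round(3)); x=R.as_matrix()[:,0]; print('tool x yaw',np.degrees(np.arctan2(x[1],x[0])),s['qpos'])
X=fw(-.006,.073,.15); print(X, 'shift cm',R.inv().apply(X-s['position'])*100)
E
```

```text
[[-0.952 -0.     0.305]
 [-0.305  0.001 -0.952]
 [-0.    -1.    -0.001]]
tool x yaw -162.25066599335392 [-1.38201666e+00  2.76468191e-01  1.50584076e+00 -1.00078478e-05
  1.36073197e+00 -1.21002679e-01]
[ 0.6140529  -0.00698806  0.15      ] shift cm [-58.26424724   8.12724864 -38.06281221]
```

```bash
python3 -m jog '[255,-15,0,-10,0,-4,0, 255,-29,1,-19,0,-8,0, 255,-44,3,-29,0,-12,0, 255,-58.3,5,-38,0,-16.9,0, 255,-58.3,5,-38,0,-16.9,0, 255,-58.3,5,-38,0,-16.9,0, 255,-58.3,5,-38,0,-16.9,0, 255,-58.3,5,-38,0,-16.9,0, 255,-58.3,5,-38,0,-16.9,0, 255,-58.3,5,-38,0,-16.9,0, 255,-58.3,5,-38,0,-16.9,0, 255,-58.3,5,-38,0,-16.9,0]' 20; cat > st.py <<'E'
from h import *
s,R=cur(); x=R.as_matrix()[:,0]; print('t',round(s['clock'],2),'world',s['position'].round(4),'fix',wf(s['position']).round(4),'xyaw',np.degrees(np.arctan2(x[1],x[0])).round(1),'y',R.as_matrix()[:,1].round(3),'F',s['contact_force'].round(1),'w',round(s['width'],3),'q6',s['qpos'][5].round(2))
E
python3 st.py
```

```text
clock: 1.65
position: [0.6165, -0.0044, 0.18]
ee_rot: [0.679, -0.678, 0.2, -0.199]
contact_force: [-0.8, -1.4, 1.2]
width: 0.0001
t 1.65 world [ 0.6165 -0.0044  0.18  ] fix [-0.004  0.076  0.18 ] xyaw -32.7 y [-0.     0.001 -1.   ] F [-0.8 -1.4  1.2] w 0.0 q6 -1.12
```

```bash
python3 - <<'E'
from h import *
from rig import get_image
s,R=cur(); d=get_image('wrist'); cv2.imwrite('pics/w1.png',d['color'])
t=get_image('top')['color']; cv2.imwrite('pics/t1.png',cv2.resize(t[165:265,240:410],None,fx=4.7,fy=4.7,interpolation=cv2.INTER_CUBIC))
np.savez('w1.npz',T=d['tool_from_camera'],K=d['mtx'],p=s['position'],R=R.as_matrix())
E
```

```text
(no output)
```

View pics/w1.png

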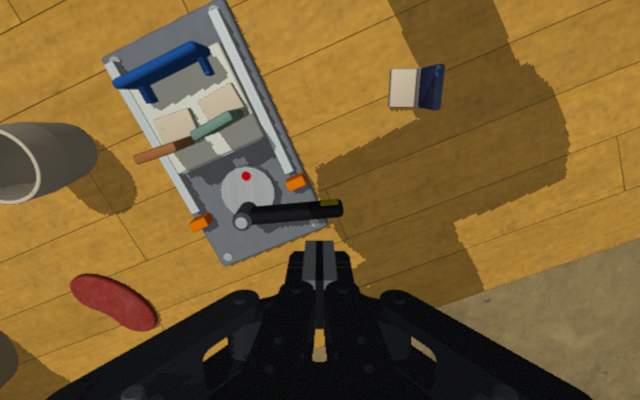

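```bash
cat >> h.py <<'E'
def wback(f,uv,z):
    d=np.load(f); r=np.linalg.solve(d['K'],[uv[0],uv[1],1]); T=d['T']; M=d['R']
    dw=M@(T[:3,:3]@r); o=d['p']+M@T[:3,3]; return o+dw*(z-o[2])/dw[2]
E
python3 - <<'E'
from h import *
for n,uv,z in [('corner FR',(228,265),.012),('rearR corner',(103,60),.012),('reddot',(246,176),.028),('pivot',(242,222),.057),('lever tip',(342,208),.056),('stopL',(296,180),.029),('stopR',(200,221),.029),('plate rear R',(114,84),.065),('plate rear L',(196,43),.065)]:
    X=wback('w1.npz',uv,z); print(n,X.round(4),wf(X).round(4))
E
```

```text
corner FR [ 0.6482 -0.1415  0.012 ] [ 0.0494 -0.0543  0.012 ]
rearR corner [ 0.4247 -0.1089  0.012 ] [-0.1764 -0.0581  0.012 ]
reddot [ 0.5776 -0.0604  0.028 ] [-0.0334  0.0144  0.028 ]
pivot [ 0.6067 -0.0789  0.057 ] [-0.0016  0.0008  0.057 ]
lever tip [0.6438 0.0022 0.056 ] [0.0219 0.0869 0.056 ]
stopL [ 0.606 -0.023  0.029] [-0.0114  0.0559  0.029 ]
stopR [ 0.5895 -0.125   0.029 ] [-0.0112 -0.0474  0.029 ]
plate rear R [ 0.4629 -0.0889  0.065 ] [-0.142  -0.0322  0.065 ]
plate rear L [ 0.4743 -0.019   0.065 ] [-0.142   0.0386  0.065 ]
```

```bash
sed -i 's/-0.0800,-0.162/-0.0787,-0.162/' h.py; cat > plan.py <<'E'
import sys
from h import *
# targets: fix x,y,z,xyaw(fix deg) -> rows units
def rows(T,show=True):
    s,R=cur(); out=[]
    for x,y,z,yw in T:
        d=R.inv().apply(fw(x,y,z)-s['position'])*100
        a=np.radians(yw)+F[2]; X=np.array([np.cos(a),np.sin(a),0]); Y=np.array([0,0,-1.]); M=np.c_[X,Y,np.cross(X,Y)]
        rv=np.degrees((R.inv()*Ro.from_matrix(M)).as_rotvec())/8
        out.append(np.r_[d,rv]); print(np.round(d,2),np.round(rv,2))
E
python3 st.py; python3 -c "
from plan import *
rows([(-.0106,.0717,.18,-16),(-.0106,.0717,.042,-16)])"
```

```text
t 1.75 world [ 0.6152 -0.0063  0.1803] fix [-0.0047  0.0725  0.1803] xyaw -33.2 y [-0.001  0.    -1.   ] F [-0.7 -0.5 -0.3] w 0.0 q6 -1.11
[-0.5   0.03 -0.32] [ 0.   -0.99 -0.01]
[-0.49 13.83 -0.31] [ 0.   -0.99 -0.01]
```

```bash
python3 -m jog '[255,-0.5,0,-0.3,0,-1,0, 255,-0.5,3,-0.3,0,-1,0, 255,-0.5,6,-0.3,0,-1,0, 255,-0.5,9,-0.3,0,-1,0, 255,-0.5,11.5,-0.3,0,-1,0, 255,-0.5,13,-0.3,0,-1,0, 255,-0.5,13.8,-0.3,0,-1,0, 255,-0.5,13.8,-0.3,0,-1,0]'; python3 st.py; python3 - <<'E'
from h import *
from rig import get_image
s,R=cur(); d=get_image('wrist'); cv2.imwrite('pics/w2.png',d['color'])
t=get_image('scene')['color']; cv2.imwrite('pics/s2.png',cv2.resize(t[160:260,270:410],None,fx=5.5,fy=5.5,interpolation=cv2.INTER_CUBIC))
E
```

```text
clock: 2.75
position: [0.6088, -0.0081, 0.0433]
ee_rot: [-0.69, 0.69, -0.155, 0.155]
contact_force: [-0.2, 0.3, 0.6]
width: -0.0002
t 2.75 world [ 0.6088 -0.0081  0.0433] fix [-0.0108  0.0698  0.0433] xyaw -25.4 y [-0. -0. -1.] F [-0.2  0.3  0.6] w -0.0 q6 -1.25
```

View pics/w2.png

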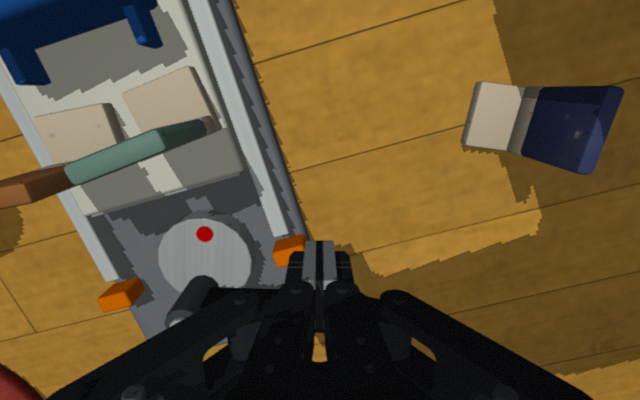

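View pics/s2.png

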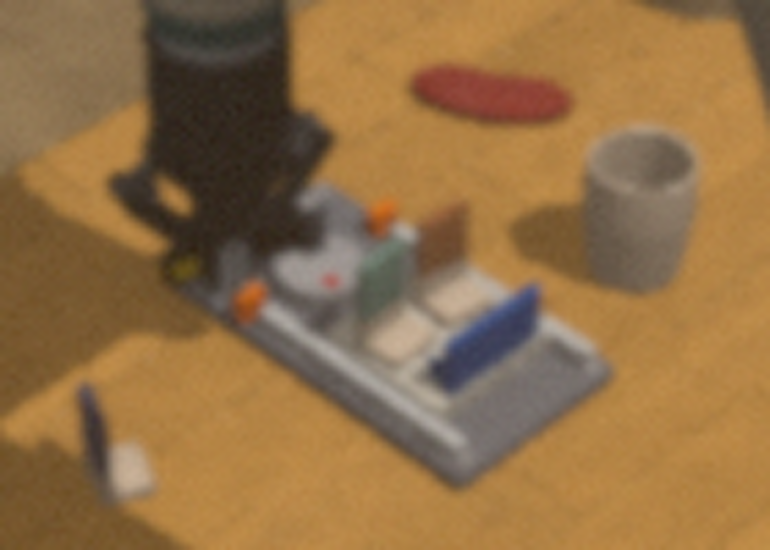

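The fingers are behind the lever with the red dot in view. Now I work out the arc.

```bash
cat >> plan.py <<'E'
def arc(L,off=.017,r=.066,z=.0425):
    a=np.radians(L); e=np.array([np.cos(a),np.sin(a)]); n=np.array([-e[1],e[0]]); c=r*e+off*n
    return (c[0],c[1],z,L-90)
E
python3 -c "
from plan import *
rows([arc(74),arc(68),arc(61),arc(54),arc(47),arc(40),arc(33),arc(26),arc(19),arc(12),arc(5),arc(-2)])"
```

```text
[1.19 0.17 0.15] [-0.   -0.01  0.01]
[1.89 0.17 0.29] [-0.    0.74  0.01]
[2.72 0.17 0.36] [-0.    1.61  0.01]
[3.55 0.17 0.34] [-0.01  2.49  0.01]
[4.38 0.17 0.21] [-0.01  3.36  0.01]
[ 5.18  0.17 -0.02] [-0.01  4.24  0.01]
[ 5.94  0.18 -0.35] [-0.01  5.11  0.01]
[ 6.66  0.18 -0.76] [-0.01  5.99  0.01]
[ 7.33  0.18 -1.26] [-0.01  6.86  0.01]
[ 7.93  0.18 -1.84] [-0.01  7.74  0.01]
[ 8.45  0.18 -2.49] [-0.01  8.61  0.01]
[ 8.89  0.18 -3.19] [-0.01  9.49  0.01]
```

```bash
python3 -m jog '[255,1.2,0.1,0.15,0,0,0, 255,1.9,0.1,0.3,0,0.75,0, 255,2.7,0.1,0.35,0,1.6,0, 255,3.55,0.1,0.35,0,2.5,0, 255,4.4,0.1,0.2,0,3.35,0, 255,5.2,0.1,0,0,4.25,0]' 40; python3 st.py; python3 - <<'E'
from h import *
from rig import get_image
t=get_image('top')['color']; cv2.imwrite('pics/t3.png',cv2.resize(t[165:265,240:410],None,fx=4.7,fy=4.7,interpolation=cv2.INTER_CUBIC))
d=get_image('wrist'); cv2.imwrite('pics/w3.png',d['color'])
E
```

```text
clock: 3.6
position: [0.6541, -0.0282, 0.0428]
ee_rot: [0.614, -0.613, 0.353, -0.349]
contact_force: [-6.5, 4.4, 4.4]
width: -0.0001
t 3.6 world [ 0.6541 -0.0282  0.0428] fix [0.0372 0.0572 0.0428] xyaw -59.6 y [-0.005  0.003 -1.   ] F [-6.5  4.4  4.4] w -0.0 q6 -0.68
```

View pics/w3.png

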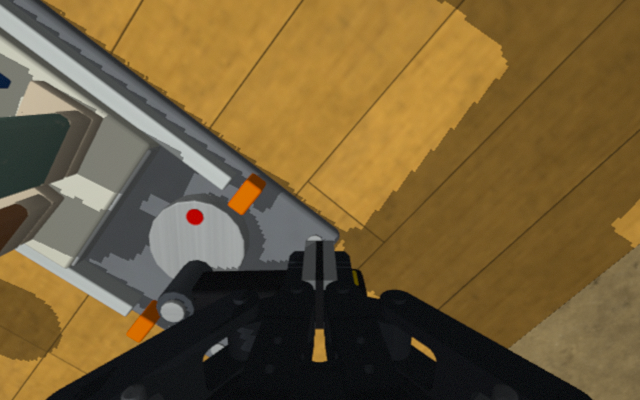

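View pics/t3.png

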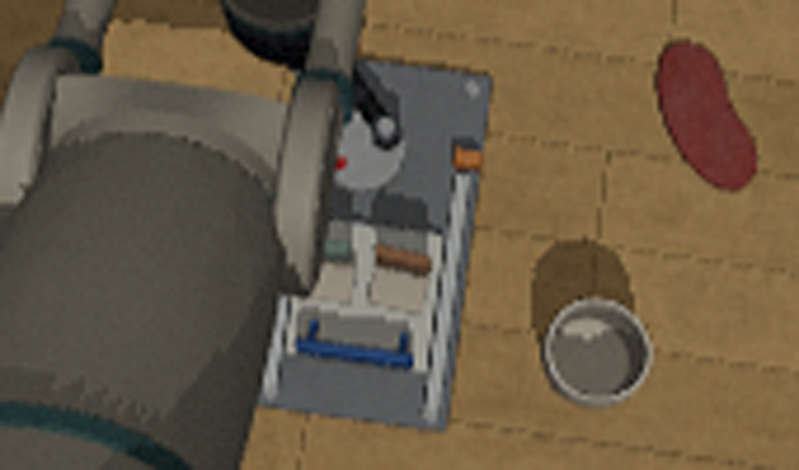

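The lever has swung about 30° clockwise and the red dot now faces left-rear. The force is about 8 N. I'll continue the arc.

```bash
python3 -c "
from plan import *
rows([arc(L) for L in range(34,-51,-7)][:12])"
```

```text
[0.86 0.01 0.19] [ 0.01  0.73 -0.02]
[1.69 0.01 0.26] [ 0.02  1.6  -0.02]
[2.52 0.   0.23] [ 0.02  2.48 -0.02]
[3.34 0.   0.11] [ 0.02  3.35 -0.02]
[ 4.14 -0.   -0.12] [ 0.02  4.23 -0.02]
[ 4.91 -0.   -0.45] [ 0.02  5.1  -0.02]
[ 5.63 -0.   -0.86] [ 0.02  5.98 -0.02]
[ 6.29 -0.01 -1.36] [ 0.02  6.85 -0.02]
[ 6.89 -0.01 -1.94] [ 0.02  7.73 -0.01]
[ 7.42 -0.01 -2.58] [ 0.03  8.6  -0.01]
[ 7.86 -0.01 -3.29] [ 0.03  9.48 -0.01]
[ 8.22 -0.01 -4.04] [ 3.000e-02  1.035e+01 -1.000e-02]
```

```bash
python3 -m jog '[255,0.85,0,0.2,0,0.75,0, 255,1.7,0,0.25,0,1.6,0, 255,2.5,0,0.25,0,2.5,0, 255,3.35,0,0.1,0,3.35,0, 255,4.15,0,-0.1,0,4.25,0, 255,4.9,0,-0.45,0,5.1,0, 255,5.65,0,-0.85,0,6,0, 255,6.3,0,-1.35,0,6.85,0, 255,6.9,0,-1.95,0,7.75,0, 255,7.4,0,-2.6,0,8.6,0, 255,7.85,0,-3.3,0,9.5,0, 255,8.2,0,-4.05,0,10.35,0]'; python3 st.py; python3 - <<'E'
from h import *
from rig import get_image
d=get_image('wrist'); cv2.imwrite('pics/w4.png',d['color'])
E
python3 -c "
from plan import *
rows([arc(L) for L in (-50,-57,-64,-71,-76,-81,-85,-87)])"
```

```text
clock: 5.2
position: [0.6647, -0.1186, 0.0426]
ee_rot: [0.229, -0.226, 0.671, -0.668]
contact_force: [2.1, 7.1, -1.6]
width: 0.0002
t 5.2 world [ 0.6647 -0.1186  0.0426] fix [ 0.0622 -0.0303  0.0426] xyaw -142.4 y [ 0.003  0.005 -1.   ] F [ 2.1  7.1 -1.6] w 0.0 q6 0.63
[ 1.02 -0.    0.12] [ 0.02  0.83 -0.03]
[ 1.85 -0.    0.18] [ 0.02  1.71 -0.03]
[ 2.68 -0.01  0.14] [ 0.02  2.58 -0.03]
[ 3.5  -0.01  0.  ] [ 0.02  3.46 -0.02]
[ 4.08 -0.01 -0.16] [ 0.02  4.08 -0.02]
[ 4.63 -0.01 -0.37] [ 0.02  4.71 -0.02]
[ 5.06 -0.01 -0.57] [ 0.02  5.21 -0.02]
[ 5.27 -0.02 -0.68] [ 0.02  5.46 -0.02]
```

View pics/w4.png

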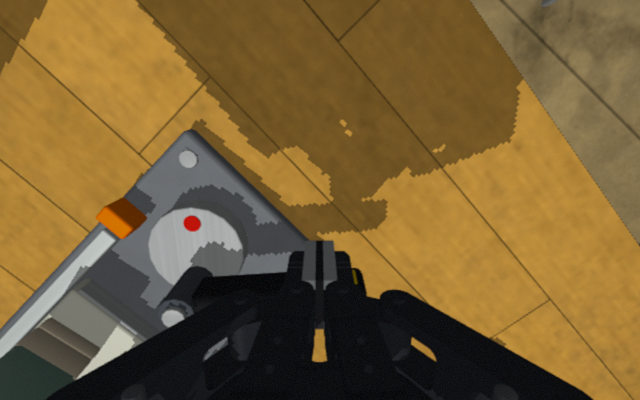

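```bash
python3 -m jog '[255,1,0,0.1,0,0.85,0, 255,1.85,0,0.2,0,1.7,0, 255,2.7,0,0.15,0,2.6,0, 255,3.5,0,0,0,3.45,0, 255,4.1,0,-0.15,0,4.1,0, 255,4.65,0,-0.35,0,4.7,0, 255,5.05,0,-0.55,0,5.2,0, 255,5.05,0,-0.55,0,5.2,0, 255,5.05,0,-0.55,0,5.2,0]'; python3 st.py; python3 - <<'E'
from h import *
from rig import get_image
s,R=cur(); d=get_image('wrist'); cv2.imwrite('pics/w5.png',d['color'])
np.savez('w5.npz',T=d['tool_from_camera'],K=d['mtx'],p=s['position'],R=R.as_matrix())
t=get_image('top')['color']; cv2.imwrite('pics/t5.png',cv2.resize(t[165:265,240:410],None,fx=4.7,fy=4.7,interpolation=cv2.INTER_CUBIC))
E
```

```text
clock: 6.38
position: [0.6233, -0.1479, 0.043]
ee_rot: [-0.021, 0.026, 0.707, -0.707]
contact_force: [5.5, 2.6, -3.3]
width: 0.0002
t 6.38 world [ 0.6233 -0.1479  0.043 ] fix [ 0.026  -0.0658  0.043 ] xyaw 176.2 y [ 0.007 -0.    -1.   ] F [ 5.5  2.6 -3.3] w 0.0 q6 1.29
```

View pics/w5.png

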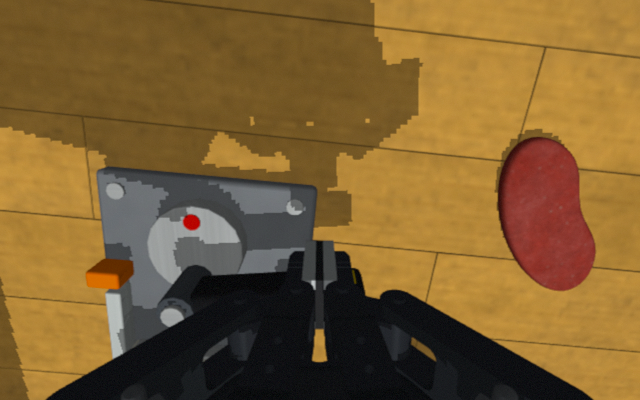

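View pics/t5.png

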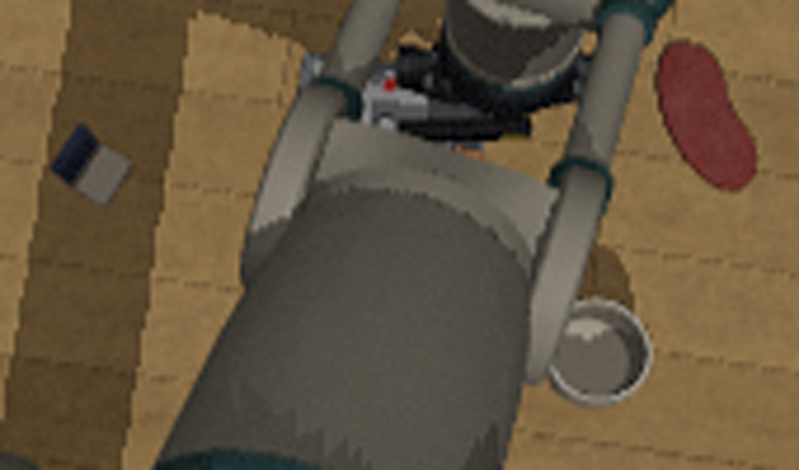

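```bash
python3 - <<'E'
from h import *
X=wback('w5.npz',(191,222),.028); l=wf(X); print(l,np.arctan2(l[1],l[0]))
for q in [(98,168),(316,187)]: print(wf(wback('w5.npz',q,.012)))
T=uncrop((390,86),(240,165),4.7); l=wf(back('top',T,.028)); print(l,np.arctan2(l[1],l[0]))
E
```

```text
[0.03101735 0.00298287 0.028     ] 0.09587308836595697
[0.05121834 0.05951551 0.012     ]
[ 0.05182041 -0.06115109  0.012     ]
[0.03313214 0.00073188 0.028     ] 0.022086085310810914
```

The cam reads 0.02–0.10 rad and the red dot points straight away from the slide. Next I back off, lift and go behind the push plate.

```bash
python3 -c "
from plan import *
rows([(.045,-.0658,.043,-175),(.045,-.0658,.18,180),(-.19,0,.18,180),(-.19,0,.042,180)])"
```

```text
[-1.89  0.02  0.18] [ 0.    0.06 -0.05]
[ -1.98 -13.68   0.17] [ 0.01  0.69 -0.05]
[ 20.78 -13.83  -8.63] [ 0.01  0.69 -0.05]
[20.87 -0.03 -8.62] [ 0.01  0.69 -0.05]
```

```bash
python3 -m jog '[255,-1,0,0.1,0,0,0, 255,-2,0,0.1,0,0,0, 255,-2,-4,0.1,0,0.2,0, 255,-2,-9,0.1,0,0.4,0, 255,-2,-13.5,0.1,0,0.7,0, 255,3,-13.8,-2,0,0.7,0, 255,8,-13.8,-4,0,0.7,0, 255,13,-13.8,-6,0,0.7,0, 255,17,-13.8,-7.5,0,0.7,0, 255,20,-13.8,-8.5,0,0.7,0, 255,20.8,-13.8,-8.6,0,0.7,0, 255,20.8,-13.8,-8.6,0,0.7,0]'; python3 st.py; python3 - <<'E'
from h import *
from rig import get_image
s,R=cur(); d=get_image('wrist'); cv2.imwrite('pics/w6.png',d['color'])
np.savez('w6.npz',T=d['tool_from_camera'],K=d['mtx'],p=s['position'],R=R.as_matrix())
t=get_image('scene')['color']; cv2.imwrite('pics/s6.png',cv2.resize(t[160:260,270:410],None,fx=5.5,fy=5.5,interpolation=cv2.INTER_CUBIC))
E
```

```text
clock: 7.98
position: [0.4188, -0.0491, 0.1808]
ee_rot: [0.057, -0.058, -0.704, 0.705]
contact_force: [-0.1, -0.2, 0.3]
width: -0.0
t 7.97 world [ 0.4188 -0.0491  0.1808] fix [-0.1917 -0.0013  0.1808] xyaw 170.7 y [ 0.002 -0.001 -1.   ] F [-0.1 -0.2  0.3] w -0.0 q6 1.45
```

View pics/w6.png

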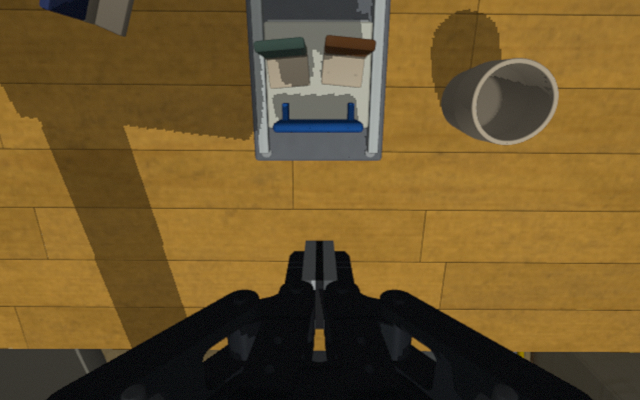

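View pics/s6.png

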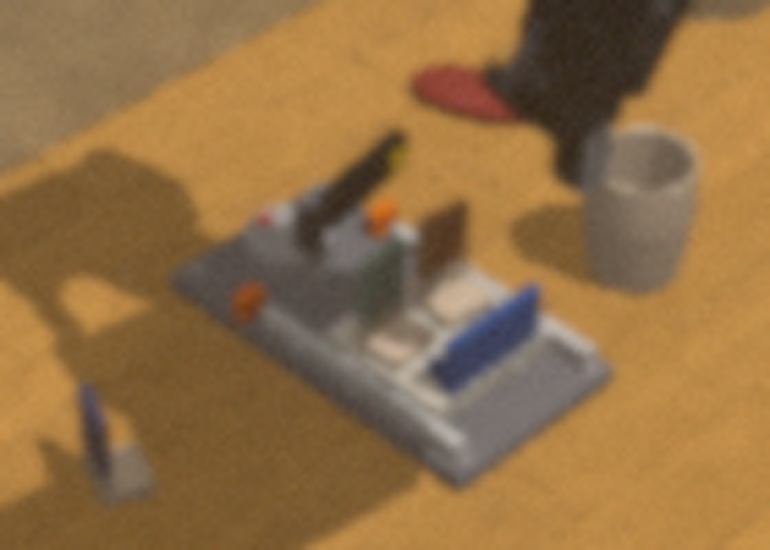

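The lever now points right, the tiles stand, and the fingers are behind the plate, whose rear top edge runs from (274,131) to (363,131). I check the plate pose.

```bash
python3 - <<'E'
from h import *
for q,z in [((274,132),.065),((363,131),.065),((255,160),.012),((381,160),.012)]: print(wf(wback('w6.npz',q,z)).round(4))
E
python3 -c "
from plan import *
rows([(-.19,0.001,.042,180),(-.153,.001,.042,180),(-.153+.05,.001,.042,180)])"
```

```text
[-0.1453  0.0347  0.065 ]
[-0.1446 -0.0356  0.065 ]
[-0.1786  0.0617  0.012 ]
[-0.1788 -0.0614  0.012 ]
[-0.08 13.86 -0.25] [-0.   -0.01 -0.01]
[-3.78 13.87 -0.25] [-0.   -0.01 -0.01]
[-8.78 13.88 -0.26] [-0.   -0.01 -0.01]
```

```bash
python3 -m jog '[255,-0.1,3,-0.1,0,0,0, 255,-0.1,7,-0.2,0,0,0, 255,-0.1,11,-0.25,0,0,0, 255,-0.1,13.3,-0.25,0,0,0, 255,-0.1,13.9,-0.25,0,0,0, 255,-1,13.9,-0.25,0,0,0, 255,-2,13.9,-0.25,0,0,0, 255,-2.7,13.9,-0.25,0,0,0, 255,-3.2,13.9,-0.25,0,0,0, 255,-3.2,13.9,-0.25,0,0,0]'; python3 st.py; python3 -c "
from plan import *
rows([(-.155,0.0,.042,180),(-.11,.0,.042,180)])"
```

```text
clock: 9.32
position: [0.4502, -0.0514, 0.0415]
ee_rot: [0.057, -0.058, -0.705, 0.705]
contact_force: [-0.3, -0.2, -0.6]
width: -0.0
t 9.32 world [ 0.4502 -0.0514  0.0415] fix [-0.1604  0.0015  0.0415] xyaw 170.7 y [ 0.001 -0.    -1.   ] F [-0.3 -0.2 -0.6] w -0.0 q6 1.47
[-0.54 -0.05  0.15] [-0.   -0.01 -0.01]
[-5.04 -0.04  0.15] [-0.   -0.01 -0.01]
```

Now a gentle push to about 4 cm, watching the force.

```bash
python3 -m jog '[255,-0.2,0,0,0,0,0, 255,-0.4,0,0.1,0,0,0, 255,-0.6,0,0.1,0,0,0, 255,-0.9,0,0.1,0,0,0, 255,-1.3,0,0.1,0,0,0, 255,-1.7,0,0.1,0,0,0, 255,-2.1,0,0.1,0,0,0, 255,-2.5,0,0.1,0,0,0, 255,-2.9,0,0.1,0,0,0, 255,-3.3,0,0.1,0,0,0, 255,-3.6,0,0.1,0,0,0, 255,-3.9,0,0.1,0,0,0]'; python3 st.py; python3 - <<'E'
from h import *
from rig import get_image
s,R=cur(); d=get_image('wrist'); cv2.imwrite('pics/w7.png',d['color'])
t=get_image('scene')['color']; cv2.imwrite('pics/s7.png',cv2.resize(t[160:260,270:410],None,fx=5.5,fy=5.5,interpolation=cv2.INTER_CUBIC))
E
```

```text
clock: 10.82
position: [0.488, -0.0585, 0.0411]
ee_rot: [-0.058, 0.057, 0.705, -0.705]
contact_force: [-3.3, -0.6, -3.0]
width: 0.0
t 10.82 world [ 0.488  -0.0585  0.0411] fix [-0.1219  0.0005  0.0411] xyaw 170.7 y [-0.  0. -1.] F [-3.3 -0.6 -3. ] w 0.0 q6 1.47
```

View pics/w7.png

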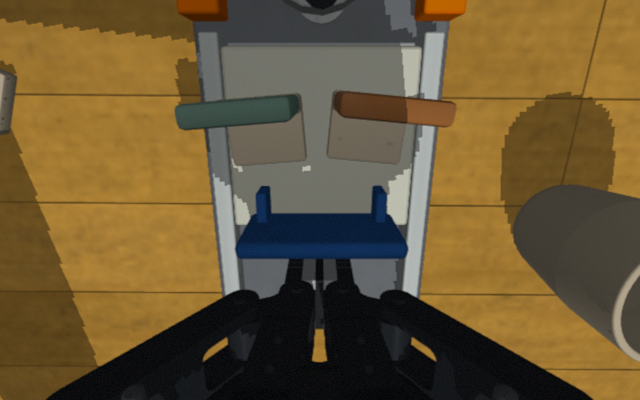

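View pics/s7.png

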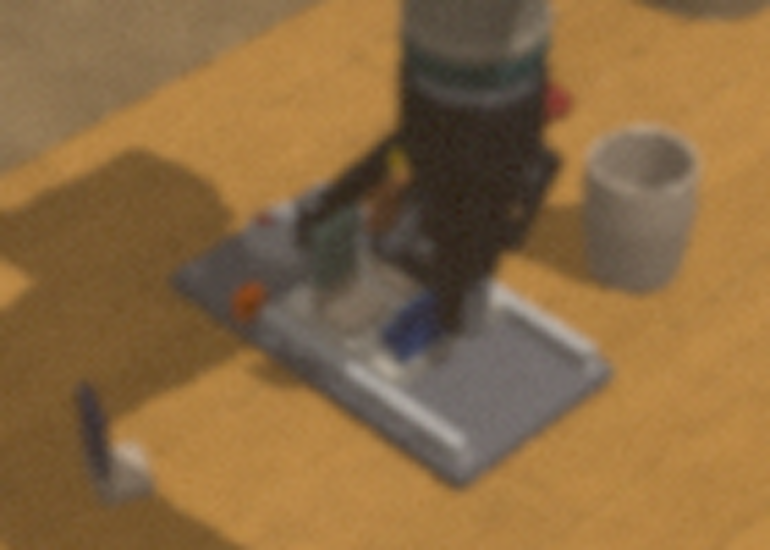

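```bash
python3 -m jog '[255,-0.2,0,0,0,0,0, 255,-0.4,0,0,0,0,0, 255,-0.6,0,0,0,0,0, 255,-0.8,0,0,0,0,0, 255,-0.9,0,0,0,0,0]'; python3 st.py; python3 -m jog '[255,-0.1,0,0,0,0,0, 255,-0.2,0,0,0,0,0]';  python3 st.py
```

```text
clock: 11.55
position: [0.4971, -0.06, 0.0413]
ee_rot: [0.057, -0.058, -0.705, 0.705]
contact_force: [-2.4, -0.0, -0.5]
width: 0.0001
t 11.55 world [ 0.4971 -0.06    0.0413] fix [-0.1126  0.0005  0.0413] xyaw 170.7 y [ 0. -0. -1.] F [-2.4 -0.  -0.5] w 0.0 q6 1.47
clock: 11.8
position: [0.498, -0.0602, 0.0413]
ee_rot: [-0.058, 0.057, 0.705, -0.705]
contact_force: [-5.0, 1.1, 3.1]
width: -0.0001
t 11.8 world [ 0.498  -0.0602  0.0413] fix [-0.1117  0.0005  0.0413] xyaw 170.7 y [-0.002  0.    -1.   ] F [-5.   1.1  3.1] w -0.0 q6 1.47
```

```bash
python3 -m jog '[255,-0.1,0,0,0,0,0, 255,-0.2,0,0,0,0,0, 255,-0.2,0,0,0,0,0]';  python3 st.py;  python3 -m jog '[255,-0.1,0,0,0,0,0, 255,-0.1,0,0,0,0,0]';  python3 st.py
```

```text
clock: 12.18
position: [0.4979, -0.0601, 0.0413]
ee_rot: [-0.059, 0.055, 0.705, -0.705]
contact_force: [-8.8, 1.1, 5.2]
width: -0.0002
t 12.18 world [ 0.4979 -0.0601  0.0413] fix [-0.1118  0.0005  0.0413] xyaw 170.7 y [-0.006  0.001 -1.   ] F [-8.8  1.1  5.2] w -0.0 q6 1.48
clock: 12.42
position: [0.4979, -0.0601, 0.0413]
ee_rot: [-0.06, 0.055, 0.705, -0.705]
contact_force: [-9.4, 1.3, 8.4]
width: 0.0002
t 12.43 world [ 0.4979 -0.0601  0.0413] fix [-0.1118  0.0005  0.0413] xyaw 170.7 y [-0.007  0.001 -1.   ] F [-9.4  1.3  8.4] w 0.0 q6 1.48
```

The slide has hit a hard stop: about 10 N with no further motion. I back off, lift and check.

```bash
python3 -m jog '[255,1,0,0,0,0,0, 255,3,0,0,0,0,0, 255,4,0,0,0,0,0, 255,4,-5,0,0,0,0, 255,4,-10,0,0,0,0, 255,4,-14,0,0,0,0, 255,0,-17,0,0,0,0, 255,-1,-17,0,0,0,0, 255,-1,-17,0,0,0,0]'; python3 st.py; python3 - <<'E'
from h import *
from rig import get_image
s,R=cur(); d=get_image('wrist'); cv2.imwrite('pics/w8.png',d['color'])
np.savez('w8.npz',T=d['tool_from_camera'],K=d['mtx'],p=s['position'],R=R.as_matrix())
t=get_image('scene')['color']; cv2.imwrite('pics/s8.png',cv2.resize(t[160:260,270:410],None,fx=5.5,fy=5.5,interpolation=cv2.INTER_CUBIC))
E
```

```text
clock: 13.55
position: [0.5116, -0.0624, 0.2104]
ee_rot: [-0.058, 0.057, 0.705, -0.705]
contact_force: [-0.8, -0.1, -0.6]
width: 0.0001
t 13.55 world [ 0.5116 -0.0624  0.2104] fix [-0.0979  0.0005  0.2104] xyaw 170.7 y [-0.001  0.    -1.   ] F [-0.8 -0.1 -0.6] w 0.0 q6 1.48
```

View pics/w8.png

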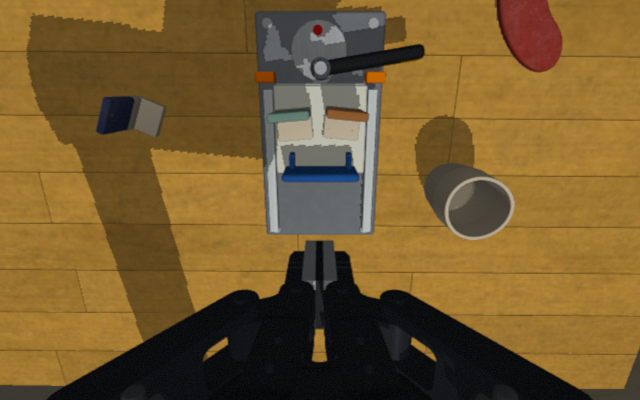

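View pics/s8.png

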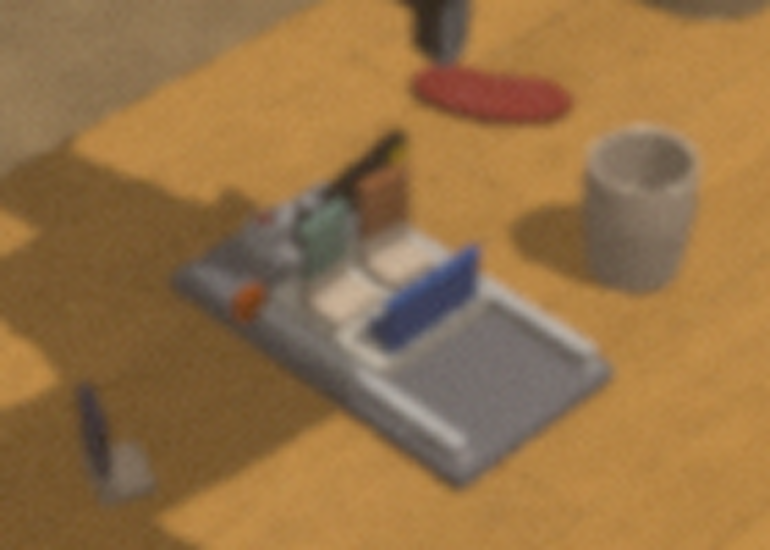

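```bash
python3 - <<'E'
from h import *
i=cv2.imread('pics/w8.png'); cv2.imwrite('pics/w8c.png',cv2.resize(i[5:185,240:440],None,fx=3.3,fy=3.3,interpolation=cv2.INTER_CUBIC))
P=wf(wback('w8.npz',(320,68),.056));L=wf(wback('w8.npz',(421,51),.056));D=wf(wback('w8.npz',(318,29),.028))
print(P,L,np.degrees(np.arctan2(*(L-P)[[1,0]]))+85,D,np.degrees(np.arctan2(D[1],D[0])))
for q in [(282,180),(359,180)]: print('plate rear',wf(wback('w8.npz',q,.065)))
for q in [(273,84),(369,84)]: print('slide front',wf(wback('w8.npz',q,.028)))
for q in [(268,235),(374,234),(256,12),(385,12)]: print('base corners',wf(wback('w8.npz',q,.012)))
E
```

```text
[-2.42419132e-03  8.20236372e-05  5.60000000e-02] [ 0.01080615 -0.08511507  0.056     ] 3.827013908416788 [0.03223758 0.00181627 0.028     ] 3.2246425949320248
plate rear [-0.09925161  0.03519345  0.065     ]
plate rear [-0.09935555 -0.03574188  0.065     ]
slide front [-0.01486462  0.04471322  0.028     ]
slide front [-0.01502868 -0.04650746  0.028     ]
base corners [-0.17937976  0.06008784  0.012     ]
base corners [-0.17827209 -0.06198046  0.012     ]
base corners [0.04930682 0.05992339 0.012     ]
base corners [ 0.04906356 -0.0609094   0.012     ]
```

View pics/w8c.png

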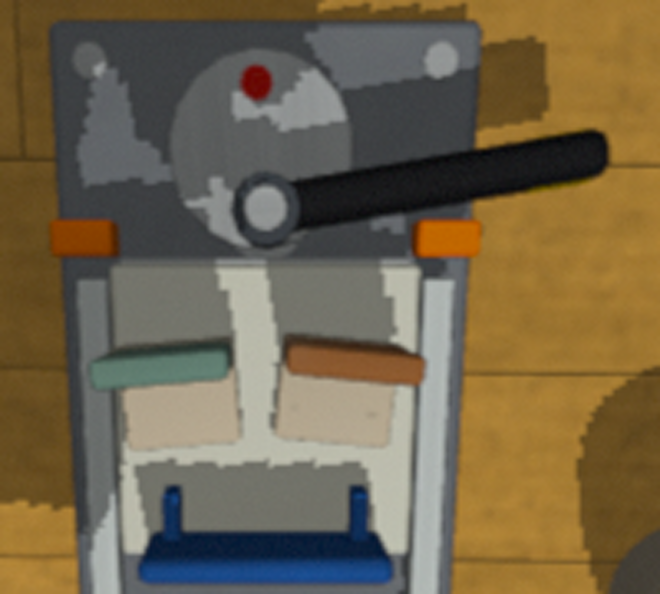

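```bash
python3 -c "
from rig import sign_off
print(sign_off())"
```

```text
the job is handed in; nothing more can be done
None
```

The job is done and handed in at about 13.6 s of the 59 s allowed; `sign_off` gave no verdict.

**What I did:** With closed fingertips I swung the black lever clockwise, taking the cam from about 2.75 rad to its low point while the slide was still back. Then I pushed the slide forward by its blue plate until it stopped hard. It took about 9 N with no further movement, against roughly 2.5 N to slide it. I then backed off and lifted clear.

**Last checks before handing in:**
- **Cam:** about 0.06 rad, from both the red dot and the lever in the last picture.
- **Slide:** the plate moved about 45 mm by camera, from a start I took to be about 4–5 mm forward, which makes roughly 49–50 mm. Its front corners look flush with the orange stops, but camera error is a few millimetres, so I relied on the hard stop.
- **Tiles:** both stand upright on the deck.
- **Bystanders:** by eye, the cup, blue tile and red rib look unmoved; I did not measure them again.
- **Robot:** touching nothing, with a force reading near zero.

**Disagreement:** the top, scene and wrist views differed by 2–4 mm on where the fixture lies, so I shifted its y by about 1 mm. This did not affect the result.

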